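# Shelve a fresh candle and a tall jar by headroom

### The job

Lift the cast candle out of its open mould and set it down gently, upright, on the pulled-out tray of the tier with the low headroom; set the tall red-capped jar gently upright on the tray of the tier with the high headroom. Slide both trays fully home with their loads standing, and leave the short jars, dish, stirrer and ladle alone.

Things in the scene. Friction and masses are not known exactly. Their poses are not given: they have to be found in the camera images.
- candle: honey-coloured square wax candle, 52 x 52 mm and 84 mm tall (plus a thin 6 mm wick), about 0.2 kg; origin at centre of underside, z up, x and y square to its sides. Starts in the mould with its top 54 mm above the mould's rim
- mould: fixed open aluminium mould, 100 x 100 mm, 40 mm tall; square cavity 56 mm wide, 30 mm deep (2 mm play all round the candle); two dark look-only clamp ears at local +-x; origin at centre of underside on the table, axes square to the cavity
- tall_jar: tall clear jar with a paper band and a red twist cap, 58 mm diameter, 150 mm tall (cap 58 mm wide and 36 mm tall at the top, fixed to the jar, good to grip), about 0.3 kg; origin at centre of underside, z up; stands on the table
- low_tier: fixed white tier, 120 deep (x), 150 wide (y), 215 mm tall, open front and back, with a sliding blue tray. Headroom tray floor to roof 100 mm; tray floor 107 mm above the table; roof underside at 207 mm, its front edge at local x -55 mm. Origin at table level, front faces local -x (the robot), small yaw. The low and tall tiers stand side by side, either way round.
- tall_tier: fixed white tier, 120 deep (x), 150 wide (y), 215 mm tall, open front and back, with a sliding blue tray. Headroom tray floor to roof 170 mm; tray floor 37 mm above the table; roof underside at 207 mm, its front edge at local x -55 mm. Origin at table level, front faces local -x (the robot), small yaw. The low and tall tiers stand side by side, either way round.
- low_tray_mid (a point): top of the blue tray's floor, at its centre; axes as the tier's. Tray 100 mm (x) by 120 mm (y), with a 10 mm high, 4 mm thick rim all round (inside 92 x 112 mm). With the tray home this point is at the tier's local x -5 mm, y 0
- tall_tray_mid (a point): top of the blue tray's floor, at its centre; axes as the tier's. Tray 100 mm (x) by 120 mm (y), with a 10 mm high, 4 mm thick rim all round (inside 92 x 112 mm). With the tray home this point is at the tier's local x -5 mm, y 0
- low_tray_pull (a point): centre of the tray's steel pull bar: 10 mm thick (x), 80 mm long (y), 12 mm tall, in front (-x) of the tray with a 77 mm clear gap to its rim; an 8 mm wide arm at each end, 64 mm free between them. Moves with the tray; free above and on both sides
- tall_tray_pull (a point): centre of the tray's steel pull bar: 10 mm thick (x), 80 mm long (y), 12 mm tall, in front (-x) of the tray with a 77 mm clear gap to its rim; an 8 mm wide arm at each end, 64 mm free between them. Moves with the tray; free above and on both sides
- low_tray (a joint): tray slide in m: 0 = fully home under the roof, 0.14 = fully pulled out along the tier's local -x; light sliding friction of about 2 N, stays where left; starts pulled out 0.12 to 0.14
- tall_tray (a joint): tray slide in m: 0 = fully home under the roof, 0.14 = fully pulled out along the tier's local -x; light sliding friction of about 2 N, stays where left; starts pulled out 0.12 to 0.14
- short_jar0: bystander: clear jar with red cap, 52 mm diameter, 85 mm tall; origin at centre of underside
- short_jar1: bystander: clear jar with red cap, 52 mm diameter, 85 mm tall; origin at centre of underside
- short_jar2: bystander: clear jar with red cap, 52 mm diameter, 85 mm tall; origin at centre of underside
- dish: bystander: white ceramic bowl, 110 mm across, 35 mm tall; origin at centre of underside
- stirrer: bystander: flat bamboo stirrer lying along its x, 220 x 16 x 6 mm; origin at centre of underside
- ladle: bystander: steel ladle; origin under its 80 mm wide, 30 mm high bowl, handle reaching 220 mm to local -x

How it is judged:
By the outcome, as a careful person would: the job done as asked, in the order asked, and still so for the second after the job is handed in, with the robot touching nothing.
It also fails if it takes over 72 s, if anything falls off the work surface, if the arm or the gripper's body presses on something with over 40 N, if the wrist force passes 120 N, or if a joint passes its speed limit or range.

### The arm

A 6-joint arm with a two-finger parallel gripper is mounted at the origin on the work surface. World frame = base frame: x ahead of the robot, y to its left, z up, the work surface at z = 0. Lengths are in mm, angles in rad, forces in N, time in s.
With the tool pointing down it reaches from about 375 to 925 mm from the base axis. Payload 5.7 kg.
Tool frame: the origin (TCP) lies at the very end of the fingers, on their centre line; the grasp point (between the pads) lies 19 mm behind it; z points along the fingers, y is the line along which they close (so a half turn about z gives the same grasp; the last joint's range is limited). The gripper opens to 85 mm and grips with 20 to 120 N. Pads are 22 mm wide; open, the fingers measure 114 mm over their backs; the gripper's body (76 mm by 85 mm) begins 54 mm behind the grasp point. The pads swing forward as they close: fully open they stand 13 mm farther back than shut.
Start: joints at [1.118, 0.359, 1.51, -0, 1.272, -0.115], TCP at [198.839, 566.062, 231.267] pointing down, gripper open.
Joint ranges: [-2.97, 2.97], [-1.01, 2.36], [0.21, 2.38], [-0.96, 4.11], [0.2, 2.71], [-2.98, 2.98]. Speed limits (rad/s): [2.39, 2.39, 3.14, 3.14, 3.14, 3.14].

### API

Orientations are given as [roll, pitch, yaw] about the fixed x, y, z axes, in that order (R = Rz(yaw) Ry(pitch) Rx(roll)).
In Python, from bench import arm, optics gives the robot as it stands (arm), with the cameras (optics).
- The arm moves only by the shell command python3 nudge.py [OPENING] [FORCE], which reads ROWS from standard input. ROWS is a JSON list of rows, 1 to 12 of them, each an object with the fields pos (a list: dx, dy, dz in mm), r (a list: a rotation vector rx, ry, rz in rad); a field left out counts as zero; each row shifts and turns the commanded pose from where the row before left it, along the tool's axes as they then stand; what a row does not reach is not made up. A row lasts 1/8 s, in which the tool goes at most 62.5 mm and 0.188 rad, less where a joint would pass 70% of its speed; a pose out of reach is approached as far as the arm can. OPENING is the finger opening in mm, set as the command begins (- or left out keeps the last). The fingers move at their own pace and stop on an object; FORCE is the grip in N (left out, the last holds). Time passes only in rows, so rows that do not move let the fingers close. It prints the time, the measured TCP pose, the force, the opening and the grip force at its end. Input that does not fit is refused with a message, and nothing moves.
- arm.observe(): the state, without advancing time (a new reading comes with each control period).
- optics.capture(name): name is "side" or "top"; returns a dict with "frame" (400x640x3 uint8, red, green, blue), "fx", "fy", "cx", "cy" (pixels), "position" and "orientation" of the camera in the world. Camera axes: x right, y up, looking along -z (the intrinsics and any distortion apply to the point x, -y, -z); pixel columns grow to the right and rows downward; lengths in mm; the calibration is good to about 2 mm. A picture is of the moment at which its call begins. There is no depth.
- arm.hand_in(): hands the job in; it is judged then, once.
The state is a dict: "time_s": time; "q": joint angles; "qd": joint speeds; "joint_torque": joint torques, N m; "position": TCP position; "orientation": TCP orientation; "wrist_force": force on the tool from outside, world axes, zero at the start; "torque": the same for the moment, N m; "opening": finger opening in mm; "gripper_force": force on a finger pad.
Only numpy, scipy, OpenCV 4.12 (cv2) and the standard library are available. Lean on these libraries where they do the work, as an engineer would, in place of code of your own. Each camera call takes 0.05 s, during which the arm holds its last target. There are 200 camera calls.

## Working session

There is one attempt and no reset: what is moved stays moved. The work goes in short steps, Python scripts to look and compute and a shell command to move; the robot and the scene stay as the last step left them, time stands still between calls to the robot, and variables do not carry over. Pictures are saved under pics/ and viewed, at most 10 in all, crops included, and the job is handed in when it is done.

```bash
ls; mkdir -p pics
python3 - <<'E'
from bench import arm, optics
import cv2,json
for n in("side","top"):
    c=optics.capture(n); cv2.imwrite(f"pics/{n}0.png",c["frame"][:,:,::-1]); f=c.pop("frame"); print(n,c)
s=arm.observe(); print(s)
E
```

```text
bench.py
nudge.py
pics
side {'fx': 503.3930479884995, 'fy': 503.3930479884995, 'cx': 323.2001730363098, 'cy': 199.87940509114412, 'position': array([1553.63648767, -930.09002732, 1254.60915654]), 'orientation': array([8.55092644e-01, 2.91021678e-05, 8.15907395e-01])}
top {'fx': 472.71055255241083, 'fy': 472.71055255241083, 'cx': 319.531191509532, 'cy': 201.61048265277978, 'position': array([ 444.99139578,   -5.8240083 , 1617.91596852]), 'orientation': array([ 0.07144475, -0.00949664, -1.57023013])}
{'time_s': 0.1, 'q': array([ 1.11789618e+00,  3.59439988e-01,  1.51132938e+00,  4.92076518e-06,
        1.27249544e+00, -1.15078940e-01]), 'qd': array([-0.0006938 , -0.00117978, -0.00176681,  0.00135086, -0.0001407 ,
        0.00037443]), 'joint_torque': array([-3.22058668e-04, -5.28648591e+01, -2.79348850e+01, -1.81183486e-04,
        4.97675588e-03,  1.95281393e-05]), 'position': array([198.58321001, 565.53527976, 230.53149656]), 'orientation': array([-3.13993211e+00, -1.96674277e-04,  2.80376984e+00]), 'wrist_force': array([-0.66104632,  0.22620939, -1.12048497]), 'torque': array([-0.03828867,  0.04077963, -0.00393823]), 'gripper_force': 0.0, 'opening': 85.36532532571312}
```

View pics/side0.png

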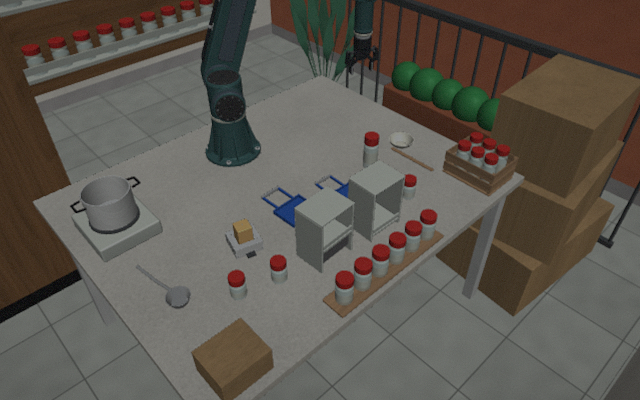

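View pics/top0.png

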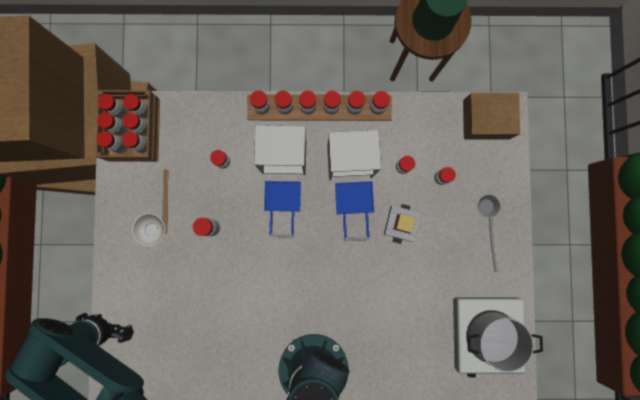

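The side view shows the candle and mould near (242,237), the tiers at (325,225) and (377,200), and the tall jar at (371,150). In the top view the tall jar is at (203,227), the candle at (405,224), and the trays at (283,197) and (355,198). I'll enlarge both.

Run:
```python
import cv2
a=cv2.imread("pics/top0.png")[120:250,190:440]; cv2.imwrite("pics/t1.png",cv2.resize(a,None,fx=3.2,fy=3.2,interpolation=cv2.INTER_CUBIC))
a=cv2.imread("pics/side0.png")[125:275,220:420]; cv2.imwrite("pics/s1.png",cv2.resize(a,None,fx=4,fy=4,interpolation=cv2.INTER_CUBIC))
```

```text
(no output)
```

View pics/t1.png

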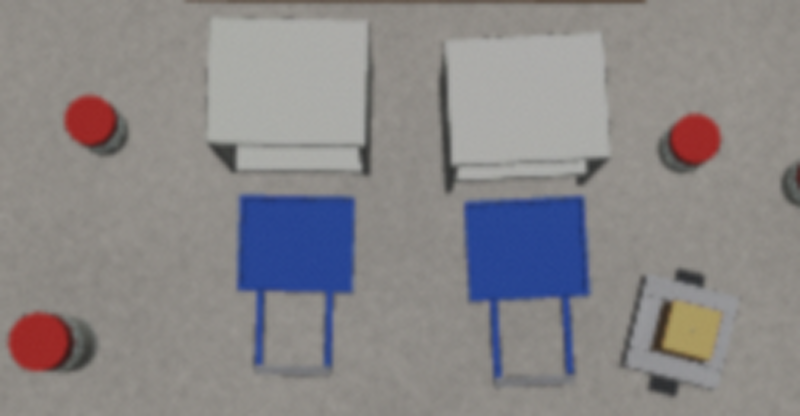

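View pics/s1.png

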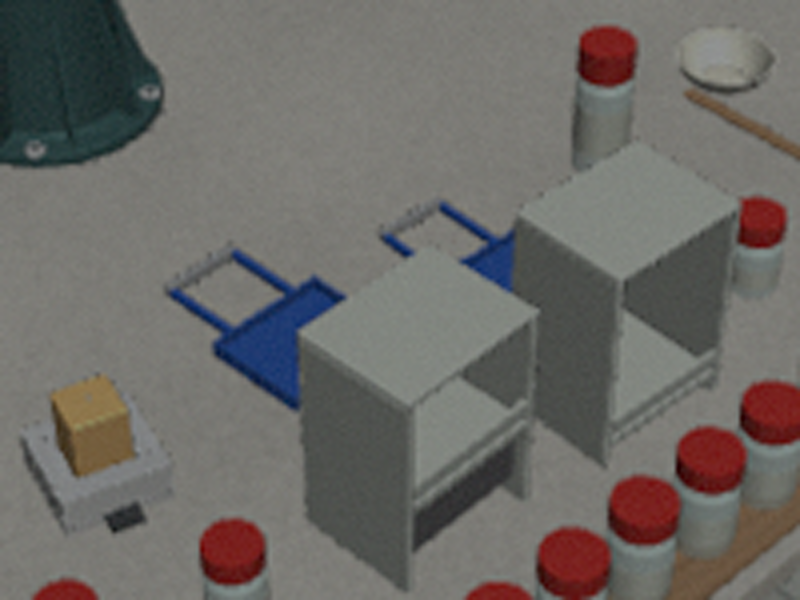

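The right-hand tier (−y side) has the high shelf, so it is the low tier. The left tier is the tall one. I'll triangulate the corners I read off the crops.

```bash
cat > h.py <<'E'
import numpy as np
from scipy.spatial.transform import Rotation as R
from bench import arm, optics
K={"side":(503.393,323.2,199.879,[1553.636,-930.09,1254.609],[.8550926,0,.8159074]),
"top":(472.7106,319.531,201.6105,[444.991,-5.824,1617.916],[.0714447,-.0094966,-1.57023])}
def ray(n,u,v):
    f,cx,cy,p,o=K[n]; d=R.from_euler('xyz',o).apply([(u-cx)/f,-(v-cy)/f,-1]); return np.array(p),d/np.linalg.norm(d)
def tri(t,s):
    A=0;b=0;L=[]
    for n,(u,v) in(("top",t),("side",s)):
        p,d=ray(n,u,v);M=np.eye(3)-np.outer(d,d);A=A+M;b=b+M@p;L.append((p,d))
    x=np.linalg.solve(A,b); c=np.cross(L[0][1],L[1][1]);g=abs((L[1][0]-L[0][0])@c)/np.linalg.norm(c)
    return x,g
def at(n,u,v,z):
    p,d=ray(n,u,v); return p+d*(z-p[2])/d[2]
def tc(u,v): return ((u+.5)/3.2-.5+190,(v+.5)/3.2-.5+120)
def sc(u,v): return ((u+.5)/4-.5+220,(v+.5)/4-.5+125)
E
python3 - <<'E'
from h import *
np.set_printoptions(precision=1,suppress=True)
P={"candle":[((714,360),(53,392)),((720,306),(78,423)),((670,302),(130,407)),((661,353),(100,377))],
"lowroof":[((608,157),(300,335)),((602,33),(410,408)),((446,41),(537,313)),((452,165),(430,245))],
"tallroof":[((366,146),(516,213)),((369,21),(620,277)),((210,17),(738,208)),((208,143),(637,140))],
"lowpull":[((574,378),(167,290)),((497,381),(237,250))],
"tallpull":[((331,371),(382,236)),((255,369),(442,205))],
"lowtrayfront":[((588,295),(215,348)),((471,301),(315,280))],
"jar":[((41,342),(608,42))]}
for k,v in P.items():
    X=[tri(tc(*a),sc(*b)) for a,b in v]
    x=np.array([q[0] for q in X]); print(k,x.mean(0));print(np.c_[x,[q[1] for q in X]])
    e=x-np.roll(x,1,0); print(" angles",np.degrees(np.arctan2(e[:,1],e[:,0])))
E
```

```text
candle [ 486.3 -297.5   93.2]
[[ 457.8 -317.8   95.5    6.9]
 [ 510.1 -325.7  101.8    0.9]
 [ 514.6 -277.3   91.     0.9]
 [ 462.6 -269.4   84.6    0.8]]
 angles [-95.7  -8.6  84.7 171.3]
lowroof [ 700.7 -123.2  210.5]
[[ 645.8 -199.1  209.2    1.9]
 [ 764.1 -193.9  210.2    3.2]
 [ 755.2  -47.4  210.5    0.9]
 [ 637.7  -52.3  212.     2.2]]
 angles [ -86.8    2.6   93.5 -177.6]
tallroof [716.1 101.2 212.3]
[[655.8  28.5 211.6   3. ]
 [773.8  26.1 216.1   3.6]
 [776.9 174.2 208.2   2.5]
 [658.  176.1 213.3   2.6]]
 angles [-90.8  -1.2  88.8 179.1]
lowpull [ 437.1 -138.   112.1]
[[ 438.1 -177.   112.2    1.3]
 [ 436.2  -99.1  112.     4.9]]
 angles [-88.6  91.4]
tallpull [446.2 107.7  38.1]
[[445.4  68.3  40.1   2.8]
 [447.  147.1  36.1   1.5]]
 angles [-91.2  88.8]
lowtrayfront [ 518.1 -133.   109.7]
[[ 521.2 -191.6  108.2    2.4]
 [ 515.   -74.3  111.3    2.7]]
 angles [-87.  93.]
jar [473.7 344.5 148.2]
[[473.7 344.5 148.2   4. ]]
 angles [0.]
```

Heights agree with the text: candle top 93, jar top 148, roofs about 211, trays about 110 and 38. Next I'll refine the candle, mould and jar with colour segmentation in the top view.

Run:
```python
from h import *
import cv2
np.set_printoptions(precision=1,suppress=True)
a=cv2.imread("pics/top0.png"); b=cv2.resize(a[120:250,190:440],None,fx=3.2,fy=3.2,interpolation=cv2.INTER_CUBIC)
hsv=cv2.cvtColor(b,cv2.COLOR_BGR2HSV)
m=cv2.inRange(hsv,(12,70,140),(35,255,255)); m[:,:600]=0
def rect(m,z):
    c=max(cv2.findContours(m,0,2)[0],key=cv2.contourArea); r=cv2.minAreaRect(c); w=np.array([at("top",*tc(*p),z) for p in cv2.boxPoints(r)])
    e=np.diff(w,axis=0); print(w.mean(0),np.linalg.norm(e,axis=1),np.degrees(np.arctan2(e[:,1],e[:,0]))); return c
rect(m,94)
g=cv2.cvtColor(b,cv2.COLOR_BGR2GRAY)
s=hsv[...,1]
print("mould px",hsv[300,650],hsv[365,640],"bg",hsv[380,600],"edge candle",hsv[330,665],hsv[330,690])
m2=cv2.inRange(hsv,(95,5,120),(135,70,255));m2[:,:610]=0;m2[:260]=0; rect(m2,40)
r=cv2.inRange(hsv,(0,120,90),(8,255,255))|cv2.inRange(hsv,(172,120,90),(180,255,255)); r[:,150:]=0;r[:250]=0
c=rect(r,150); (x,y),rad=cv2.minEnclosingCircle(c); print("jar",at("top",*tc(x,y),150),x,y,rad, rad/3.2/472.7*1468*2)
```

```text
[ 486.2 -299.    94. ] [49.5 49.8 49.5] [ -15.4 -104.7  164.5]
mould px [120   3 150] [130   5 146] bg [ 19  14 141] edge candle [ 19 119 111] [ 24 101 162]
[ 485.8 -297.7   40. ] [96.8 96.1 96.7] [ -14.6 -104.   165.2]
[472.8 344.9 150. ] [57.  55.1 56.8] [ -89.9 -179.    90. ]
jar [473.4 344.3 150. ] 39.214534759521484 340.88641357421875 30.644289016723633 59.479871319746
```

```bash
cat >> h.py <<'E'
def go(x,y,z,yaw):
    s=arm.observe(); T=R.from_euler('xyz',[np.pi,0,yaw]); Rn=R.from_euler('xyz',s["orientation"]); 
    np.set_printoptions(precision=3,suppress=True)
    rot=(Rn.inv()*T).as_rotvec(); d=np.array([x,y,z])-s["position"]
    print("t",s["time_s"],"pos",s["position"],"shift(now axes)",Rn.inv().apply(d),"(after turn)",T.inv().apply(d),"rot",rot,"F",s["wrist_force"],"open",s["opening"],s["gripper_force"])
E
echo '[{"r": [0,0,-0.086]},{"pos": [-37,-12,0]},{"pos": [-37,-12,0]},{"pos": [-37,-12,0]},{"pos": [-37,-12,0]},{"pos": [-37,-12,0]},{"pos": [-37,-12,0]},{"pos": [-37,-12,0]},{"pos": [-37,-12,0]}]' | python3 nudge.py 85
echo '[{"pos": [-12.4,-41.8,0]},{"pos": [-12.4,-41.8,0]},{"pos": [-12.4,-41.8,0]},{"pos": [-12.4,-41.8,0]},{"pos": [-12.4,-41.8,0]},{"pos": [-12.4,-41.8,0]},{"pos": [-12.4,-41.8,0]},{"pos": [-12.4,-41.8,0]}]' | python3 nudge.py
echo '[{"pos": [-12.4,-41.8,10]},{"pos": [-12.4,-41.8,10]},{"pos": [-12.4,-41.8,10]},{"pos": [-12.4,-41.8,10]},{"pos": [-12.4,-41.8,10]},{"pos": [-12.4,-41.8,10]},{"pos": [-12.4,-41.8,10]},{"pos": [-12.4,-41.8,10]},{},{}]' | python3 nudge.py
python3 -c "
from h import *
go(486,-298,52,np.pi-.253)
import cv2
for n in('top','side'): cv2.imwrite('pics/%s2.png'%n,optics.capture(n)['frame'][:,:,::-1])"
```

```text
time_s: 1.23
position: [462.3, 398.4, 230.8]
orientation: [-3.141, -0.001, 2.89]
wrist_force: [-0.4, -0.0, 0.6]
opening: 84.6
gripper_force: 0.0
time_s: 2.22
position: [474.0, 49.4, 231.1]
orientation: [-3.141, -0.0, 2.89]
wrist_force: [0.9, -0.5, -0.2]
opening: 85.2
gripper_force: 0.0
time_s: 3.48
position: [486.5, -297.1, 150.9]
orientation: [3.141, -0.001, 2.889]
wrist_force: [-1.4, 0.5, -0.3]
opening: 85.1
gripper_force: 0.0
t 3.475 pos [ 486.54  -297.079  150.901] shift(now axes) [ 0.151 -1.122 98.9  ] (after turn) [ 0.293 -1.027 98.901] rot [ 0.001 -0.001  0.001] F [-1.355  0.454 -0.258] open 85.09955107580522 0.0
```

```bash
echo '[{"pos": [0,-1,20]},{"pos": [0,0,20]},{"pos": [0,0,20]},{"pos": [0,0,20]},{"pos": [0,0,12]},{"pos": [0,0,7]},{}]' | python3 nudge.py 85
echo '[{},{},{},{},{},{}]' | python3 nudge.py 40 40
python3 -c "
from h import *
go(486,-298,200,np.pi-.253)"
```

```text
time_s: 4.45
position: [486.9, -298.5, 52.3]
orientation: [3.142, -0.0, 2.89]
wrist_force: [0.0, -1.1, -0.3]
opening: 84.9
gripper_force: 0.0
time_s: 5.2
position: [487.4, -299.3, 53.1]
orientation: [-3.141, 0.001, 2.89]
wrist_force: [-0.5, -0.6, 5.8]
opening: 51.7
gripper_force: 42.7
t 5.2 pos [ 487.379 -299.27    53.057] shift(now axes) [   1.453    0.78  -146.945] (after turn) [   1.653    0.885 -146.943] rot [-0.001  0.001  0.001] F [-0.526 -0.567  5.816] open 51.66992967367694 42.68047392368317
```

```bash
echo '[{"pos": [0,0,-3]},{"pos": [0,0,-5]},{"pos": [0,0,-8]},{"pos": [0,0,-12]},{"pos": [0,0,-20]},{"pos": [0,0,-25]},{"pos": [0,0,-30]},{"pos": [0,0,-30]},{"pos": [0,0,-17]},{}]' | python3 nudge.py
python3 -c "
from h import *
go(569,-130,190,np.pi+.05)"
```

```text
time_s: 6.45
position: [487.6, -299.3, 203.8]
orientation: [-3.14, 0.003, 2.89]
wrist_force: [0.4, -0.5, -1.4]
opening: 51.4
gripper_force: 42.2
t 6.45 pos [ 487.577 -299.331  203.79 ] shift(now axes) [-36.641 184.293  13.64 ] (after turn) [-89.784 165.05   13.79 ] rot [-0.002  0.003 -0.302] F [ 0.398 -0.453 -1.404] open 51.429244830886674 42.193467020988464
```

```bash
echo '[{"r": [0,0,-0.1]},{"r": [0,0,-0.1]},{"r": [0,0,-0.1]},{"pos": [-8,15,0]},{"pos": [-12,22,0]},{"pos": [-16,28,0]},{"pos": [-16,28,0]},{"pos": [-16,28,0]},{"pos": [-12,22,0]},{"pos": [-10,22,0]},{},{}]' | python3 nudge.py
python3 -c "
from h import *
go(569,-130,151.5,np.pi+.05)
import cv2
L=[]
for n,(r0,c0) in(('top',(120,320)),('side',(140,220))):
    f=optics.capture(n)['frame'][:,:,::-1]; L.append(cv2.resize(f[r0:r0+140,c0:c0+130],None,fx=3,fy=3,interpolation=cv2.INTER_CUBIC))
cv2.imwrite('pics/c3.png',cv2.hconcat(L))"
```

```text
time_s: 7.95
position: [568.3, -129.2, 201.7]
orientation: [3.142, -0.001, -3.094]
wrist_force: [0.4, -0.7, -1.2]
opening: 51.4
gripper_force: 42.4
t 7.95 pos [ 568.342 -129.211  201.733] shift(now axes) [-0.683 -0.822 50.232] (after turn) [-0.618 -0.821 50.233] rot [ 0.    -0.001 -0.002] F [ 0.43  -0.677 -1.15 ] open 51.43796779659994 42.38428473472595
```

View pics/c3.png

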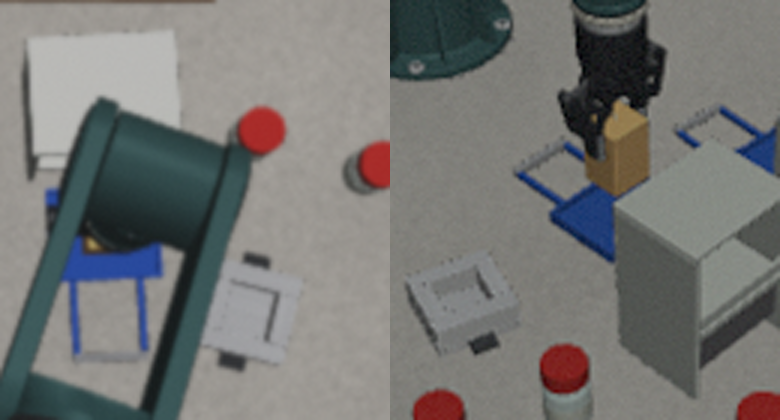

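The candle is in the grip over the low tray. In the side panel it sits at about (617,150), above the tray at (585,215). I'll lower it.

```bash
echo '[{"pos": [0,-1,15]},{"pos": [0,0,15]},{"pos": [0,0,10]},{"pos": [0,0,6]},{"pos": [0,0,2]},{}]' | python3 nudge.py
echo '[{"pos": [0,0,1]},{"pos": [0,0,1]},{}]' | python3 nudge.py
echo '[{"pos": [0,0,1]},{}]' | python3 nudge.py
```

```text
time_s: 8.8
position: [569.0, -130.6, 154.4]
orientation: [-3.141, 0.0, -3.093]
wrist_force: [-0.6, -0.1, -1.3]
opening: 51.6
gripper_force: 42.4
time_s: 9.18
position: [568.9, -130.6, 152.4]
orientation: [-3.141, 0.0, -3.093]
wrist_force: [-0.0, 0.5, -2.2]
opening: 51.4
gripper_force: 42.4
time_s: 9.43
position: [568.8, -130.6, 151.2]
orientation: [-3.142, -0.0, -3.093]
wrist_force: [-0.4, 0.1, -2.5]
opening: 51.8
gripper_force: 42.4
```

```bash
for i in 1 ; do echo '[{"pos": [0,0,1]},{}]' | python3 nudge.py | grep -E 'pos|wrist'; echo '[{"pos": [0,0,0.7]},{}]' | python3 nudge.py| grep -E 'pos|wrist'; echo '[{"pos": [0,0,0.7]},{}]' | python3 nudge.py| grep -E 'pos|wrist'; done
```

```text
position: [568.7, -130.6, 150.2]
wrist_force: [0.9, 0.2, -1.2]
position: [568.9, -130.6, 150.0]
wrist_force: [-2.1, 0.6, 3.2]
position: [569.5, -130.6, 150.0]
wrist_force: [-1.4, 1.6, 8.0]
```

Contact came at TCP z 150, as predicted. I'll release and retreat straight up.

```bash
echo '[{"pos": [0,0,-0.7]},{}]' | python3 nudge.py - 20; echo '[{},{},{},{},{},{}]' | python3 nudge.py 82
echo '[{"pos": [0,0,-5]},{"pos": [0,0,-15]},{"pos": [0,0,-30]},{"pos": [0,0,-30]},{"pos": [0,0,-20]},{}]' | python3 nudge.py
python3 -c "
from h import *
go(473.5,344.5,250,np.pi-.02)
import cv2
f=optics.capture('side')['frame'][:,:,::-1]
cv2.imwrite('pics/s4.png',cv2.resize(f[100:250,240:400],None,fx=3,fy=3,interpolation=cv2.INTER_CUBIC))"
```

```text
time_s: 10.42
position: [569.4, -130.6, 150.0]
orientation: [-3.141, 0.001, -3.093]
wrist_force: [0.4, 1.5, 4.1]
opening: 51.4
gripper_force: 42.8
time_s: 11.18
position: [568.8, -130.6, 149.6]
orientation: [-3.141, -0.0, -3.093]
wrist_force: [0.2, 0.8, -0.3]
opening: 81.9
gripper_force: 0.0
time_s: 11.92
position: [570.3, -131.1, 252.4]
orientation: [-3.14, 0.005, -3.093]
wrist_force: [-0.6, -0.4, -0.5]
opening: 81.8
gripper_force: 0.0
t 11.925 pos [ 570.342 -131.095  252.429] shift(now axes) [ 73.783 479.718   1.094] (after turn) [106.334 473.563   2.429] rot [-0.002  0.005  0.068] F [-0.559 -0.41  -0.483] open 81.78015409694359 0.0
```

View pics/s4.png

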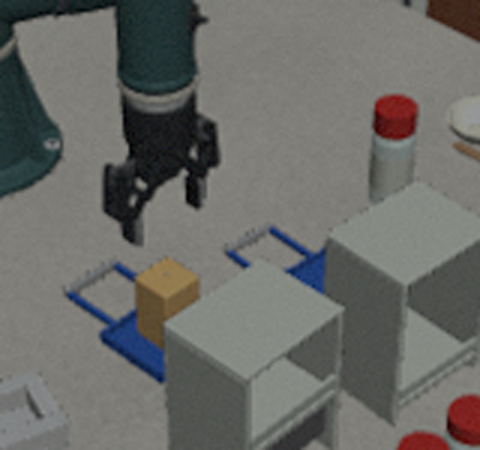

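The candle stands upright on the low tray, with its top at about (167,275) in the crop. Next is the jar.

```bash
echo '[{"r": [0,0,0.068]},{"pos": [9.7,43,0]},{"pos": [9.7,43,0]},{"pos": [9.7,43,0]},{"pos": [9.7,43,0]},{"pos": [9.7,43,0]},{"pos": [9.7,43,0]},{"pos": [9.7,43,0]},{"pos": [9.7,43,0]},{"pos": [9.7,43,0]},{"pos": [9.7,43,0]},{"pos": [9.3,43.5,0]}]' | python3 nudge.py 85
echo '[{"pos": [0,0,30]},{"pos": [0,0,30]},{"pos": [0,0,15]},{}]' | python3 nudge.py
python3 -c "
from h import *
go(473.5,344.5,112,np.pi-.02)"
```

```text
time_s: 13.48
position: [470.8, 345.9, 248.4]
orientation: [-3.14, -0.002, 3.122]
wrist_force: [0.1, 0.4, 0.5]
opening: 84.9
gripper_force: 0.0
time_s: 13.98
position: [470.9, 344.2, 173.1]
orientation: [-3.14, -0.003, 3.122]
wrist_force: [0.6, -0.9, 0.8]
opening: 85.1
gripper_force: 0.0
t 13.975 pos [470.941 344.179 173.107] shift(now axes) [-2.734  0.484 61.098] (after turn) [-2.552  0.372 61.107] rot [-0.002 -0.003 -0.   ] F [ 0.646 -0.864  0.792] open 85.08032373184527 0.0
```

```bash
echo '[{"pos": [-2.6,0.4,20]},{"pos": [0,0,20]},{"pos": [0,0,14]},{"pos": [0,0,7]},{}]' | python3 nudge.py
echo '[{},{},{},{},{},{}]' | python3 nudge.py 45 50
python3 -c "
from h import *
go(473.5,344.5,112,np.pi-.02)"
```

```text
time_s: 14.6
position: [474.6, 345.2, 113.6]
orientation: [-3.141, -0.0, 3.122]
wrist_force: [-0.2, 0.4, 0.0]
opening: 85.3
gripper_force: 0.0
time_s: 15.35
position: [475.2, 345.8, 114.6]
orientation: [3.141, 0.002, 3.122]
wrist_force: [-0.4, 1.0, 6.3]
opening: 56.6
gripper_force: 53.4
t 15.35 pos [475.235 345.759 114.578] shift(now axes) [ 1.714 -1.295  2.574] (after turn) [ 1.71  -1.293  2.578] rot [0.001 0.002 0.   ] F [-0.365  0.982  6.328] open 56.63568410927482 53.431132435798645
```

```bash
echo '[{"pos": [0,0,-3]},{"pos": [0,0,-5]},{"pos": [0,0,-10]},{"pos": [0,0,-18]},{"pos": [0,0,-22]},{"pos": [0,0,-20]},{"pos": [0,0,-12]},{}]' | python3 nudge.py
python3 -c "
from h import *
go(578,103.6,200,np.pi-.018)
import cv2
L=[]
for n,(r0,c0) in(('top',(150,180)),('side',(80,310))):
    f=optics.capture(n)['frame'][:,:,::-1]; L.append(cv2.resize(f[r0:r0+130,c0:c0+130],None,fx=3,fy=3,interpolation=cv2.INTER_CUBIC))
cv2.imwrite('pics/c5.png',cv2.hconcat(L))"
```

```text
time_s: 16.35
position: [475.1, 345.5, 204.6]
orientation: [3.141, 0.002, 3.122]
wrist_force: [0.2, -0.1, -3.7]
opening: 57.0
gripper_force: 53.8
t 16.35 pos [475.112 345.525 204.593] shift(now axes) [-107.657 -239.842    4.558] (after turn) [-107.226 -240.034    4.593] rot [ 0.001  0.002 -0.002] F [ 0.222 -0.105 -3.729] open 56.971111624625316 53.79078269004822
```

View pics/c5.png

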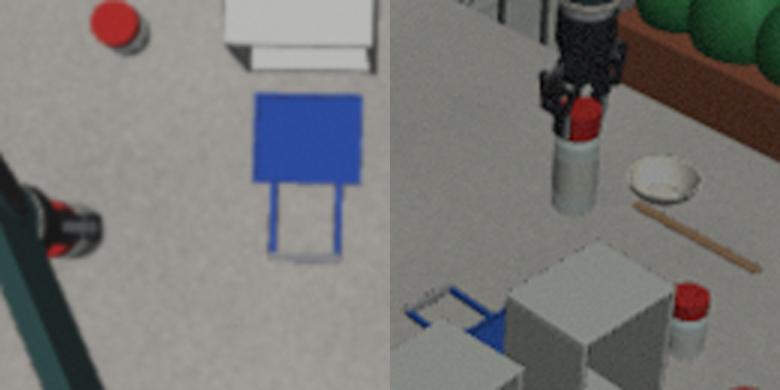

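The jar hangs upright in the grip, cap at about (583,118) in the side panel. I'll carry it over the tall tray.

```bash
echo '[{"pos": [-4,-10,0]},{"pos": [-8,-18,0]},{"pos": [-12,-26,0]},{"pos": [-14,-32,0]},{"pos": [-14,-32,0]},{"pos": [-14,-32,0]},{"pos": [-14,-32,0]},{"pos": [-12,-26,0]},{"pos": [-9,-18,0]},{"pos": [-4,-9,0]},{"pos": [-2,-5,0]},{}]' | python3 nudge.py
python3 -c "
from h import *
print(at('top',180+307.5/3-.33,150+139.5/3-.33,46))
go(578,103.6,151.6,np.pi-.018)"
```

```text
time_s: 17.95
position: [576.6, 103.4, 203.5]
orientation: [3.141, -0.0, 3.122]
wrist_force: [0.8, 0.9, -3.4]
opening: 56.9
gripper_force: 54.0
[575.53203084 103.89692719  46.        ]
t 17.95 pos [576.575 103.43  203.535] shift(now axes) [-1.439  0.192 51.934] (after turn) [-1.421  0.196 51.935] rot [ 0.    -0.    -0.002] F [ 0.844  0.908 -3.358] open 56.86057029660138 53.996949791908264
```

```bash
echo '[{"pos": [0,0,12]},{"pos": [0,0,15]},{"pos": [0,0,11]},{"pos": [0,0,6]},{"pos": [0,0,3]},{}]' | python3 nudge.py
echo '[{"pos": [0,0,1]},{"pos": [0,0,1]},{}]' | python3 nudge.py | grep -E 'pos|wrist'
echo '[{"pos": [0,0,1]},{}]' | python3 nudge.py | grep -E 'pos|wrist'
```

```text
time_s: 18.7
position: [576.9, 103.2, 156.6]
orientation: [-3.142, -0.0, 3.122]
wrist_force: [0.3, -0.1, -2.7]
opening: 56.8
gripper_force: 54.0
position: [576.8, 103.1, 154.7]
wrist_force: [-0.2, -0.1, -2.2]
position: [576.7, 103.2, 153.5]
wrist_force: [-0.5, 1.3, -3.7]
```

```bash
echo '[{"pos": [0,0,1]},{}]' | python3 nudge.py | grep -E 'pos|wrist'
echo '[{"pos": [0,0,0.7]},{}]' | python3 nudge.py | grep -E 'pos|wrist'
echo '[{"pos": [0,0,0.7]},{}]' | python3 nudge.py | grep -E 'pos|wrist'
```

```text
position: [576.7, 103.2, 152.5]
wrist_force: [-0.0, -0.2, -2.8]
position: [576.7, 103.2, 151.8]
wrist_force: [-0.9, -0.5, -3.4]
position: [577.0, 103.2, 151.6]
wrist_force: [-0.5, -0.2, 1.3]
```

```bash
echo '[{"pos": [0,0,0.3]},{}]' | python3 nudge.py - 20 | grep -E 'pos|wrist'
echo '[{},{},{},{},{},{}]' | python3 nudge.py 85
echo '[{"pos": [0,0,-4]},{"pos": [0,0,-12]},{"pos": [0,0,-25]},{"pos": [0,0,-30]},{"pos": [0,0,-25]},{"pos": [0,0,-10]},{}]' | python3 nudge.py
python3 -c "
from h import *
go(418,107,27,np.pi-.018)
import cv2
L=[]
for n,(r0,c0) in(('top',(150,230)),('side',(100,270))):
    f=optics.capture(n)['frame'][:,:,::-1]; L.append(cv2.resize(f[r0:r0+130,c0:c0+130],None,fx=3,fy=3,interpolation=cv2.INTER_CUBIC))
cv2.imwrite('pics/c6.png',cv2.hconcat(L))"
```

```text
position: [577.1, 103.2, 151.5]
wrist_force: [-0.7, 0.4, 5.2]
time_s: 21.08
position: [576.8, 103.1, 150.9]
orientation: [-3.142, -0.0, 3.122]
wrist_force: [-0.5, 0.6, -0.5]
opening: 84.9
gripper_force: 0.0
time_s: 21.95
position: [577.2, 103.2, 257.7]
orientation: [3.142, 0.002, 3.122]
wrist_force: [-0.3, -0.2, -0.8]
opening: 85.1
gripper_force: 0.0
t 21.95 pos [577.174 103.214 257.705] shift(now axes) [159.599   0.619 230.442] (after turn) [159.216   0.921 230.705] rot [ 0.     0.002 -0.002] F [-0.257 -0.159 -0.799] open 85.14642344476067 0.0
```

View pics/c6.png

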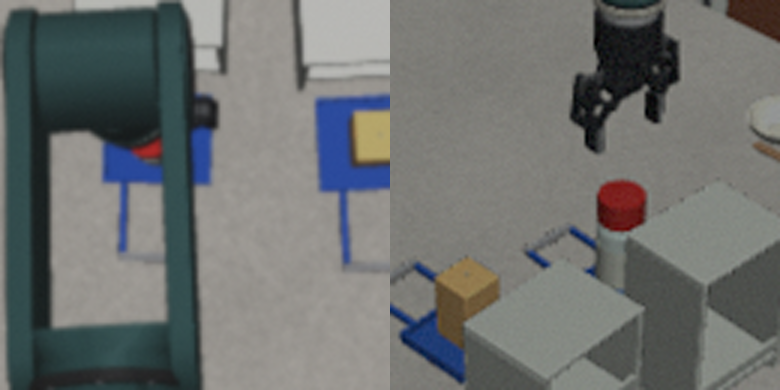

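Both loads stand upright: candle at (467,300) and jar cap at (622,205) in the side panel. Next I'll close the fingers and go down in front of the tall tray's pull.

```bash
echo '[{"pos": [30,0,0]},{"pos": [40,0,0]},{"pos": [40,0,0]},{"pos": [35,0,0]},{"pos": [18,1,0]},{"pos": [0,0,30]},{"pos": [0,0,40]},{"pos": [0,0,40]},{"pos": [0,0,40]},{"pos": [0,0,40]},{"pos": [0,0,28]},{}]' | python3 nudge.py 0 20
python3 -c "
from h import *
go(430,107,27,np.pi-.018)"
```

```text
time_s: 23.55
position: [412.5, 107.2, 37.0]
orientation: [-3.141, -0.005, 3.122]
wrist_force: [0.7, -0.4, 0.7]
opening: -0.5
gripper_force: 0.0
t 23.55 pos [412.481 107.201  37.014] shift(now axes) [-17.567   0.154   9.931] (after turn) [-17.52    0.114  10.014] rot [-0.001 -0.005 -0.002] F [ 0.726 -0.439  0.747] open -0.5287090055896665 0.0
```

```bash
echo '[{"pos": [0,0,9]},{"pos": [-5,0,0]},{"pos": [-4,0,0]},{"pos": [-4,0,0]},{"pos": [-4,0,0]},{"pos": [-4,0,0]},{"pos": [-5,0,0]},{"pos": [-6,0,0]}]' | python3 nudge.py
echo '[{"pos": [-7,0,0]},{"pos": [-8,0,0]},{"pos": [-8,0,0]},{"pos": [-8,0,0]},{"pos": [-8,0,0]},{"pos": [-8,0,0]},{"pos": [-8,0,0]},{"pos": [-8,0,0]},{"pos": [-8,0,0]},{"pos": [-6,0,0]}]' | python3 nudge.py
echo '[{"pos": [-5,0,0]},{"pos": [-4,0,0]},{"pos": [-3,0,0]},{"pos": [-2,0,0]}]' | python3 nudge.py
```

```text
time_s: 24.55
position: [445.7, 106.7, 29.8]
orientation: [-3.141, -0.001, 3.122]
wrist_force: [-2.5, -0.0, 0.3]
opening: -0.0
gripper_force: 1.1
time_s: 25.8
position: [523.4, 105.2, 29.9]
orientation: [-3.142, 0.0, 3.122]
wrist_force: [-2.4, -0.1, -1.2]
opening: -0.1
gripper_force: 1.1
time_s: 26.3
position: [536.9, 105.0, 29.9]
orientation: [-3.142, -0.0, 3.122]
wrist_force: [-1.6, 0.3, -0.7]
opening: -0.0
gripper_force: 1.0
```

Pushing against roughly 2 N, as expected. I'll keep going slowly until it stops.

```bash
echo '[{"pos": [-2,0,0]},{"pos": [-3,0,0]},{"pos": [-4,0,0]},{"pos": [-4,0,0]},{"pos": [-3,0,0]},{"pos": [-2,0,0]},{"pos": [-2,0,0]}]' | python3 nudge.py
echo '[{"pos": [-1.5,0,0]},{"pos": [-1.5,0,0]},{"pos": [-1.5,0,0]}]' | python3 nudge.py | grep -E 'pos|wr'
echo '[{"pos": [-1.5,0,0]},{"pos": [-1.5,0,0]}]' | python3 nudge.py | grep -E 'pos|wr'
```

```text
time_s: 27.18
position: [556.9, 104.5, 29.9]
orientation: [-3.141, -0.0, 3.122]
wrist_force: [-0.9, 0.8, -0.7]
opening: -0.2
gripper_force: 1.0
position: [558.6, 104.5, 29.7]
wrist_force: [-9.7, 1.6, 7.6]
position: [558.6, 104.4, 29.4]
wrist_force: [-15.0, 1.2, 10.3]
```

```bash
echo '[{"pos": [3,0,0]},{"pos": [10,0,0]},{"pos": [25,0,-10]},{"pos": [35,0,-20]},{"pos": [35,0,-25]},{"pos": [35,0,-25]},{"pos": [12,0,-20]},{"r": [0,0,-0.068]},{}]' | python3 nudge.py
python3 -c "
from h import *
go(405,-139,101,np.pi+.05)
import cv2
L=[]
for n,(r0,c0) in(('top',(110,230)),('side',(100,270))):
    f=optics.capture(n)['frame'][:,:,::-1]; L.append(cv2.resize(f[r0:r0+130,c0:c0+130],None,fx=3,fy=3,interpolation=cv2.INTER_CUBIC))
cv2.imwrite('pics/c7.png',cv2.hconcat(L))"
```

```text
time_s: 28.92
position: [410.4, 107.5, 130.7]
orientation: [-3.141, 0.003, -3.094]
wrist_force: [-0.2, -0.1, -0.4]
opening: -0.1
gripper_force: 0.0
t 28.925 pos [410.399 107.5   130.696] shift(now axes) [  17.247 -245.959   29.665] (after turn) [  17.713 -245.922   29.696] rot [-0.     0.003 -0.002] F [-0.212 -0.09  -0.423] open -0.10545604854333818 0.0
```

View pics/c7.png

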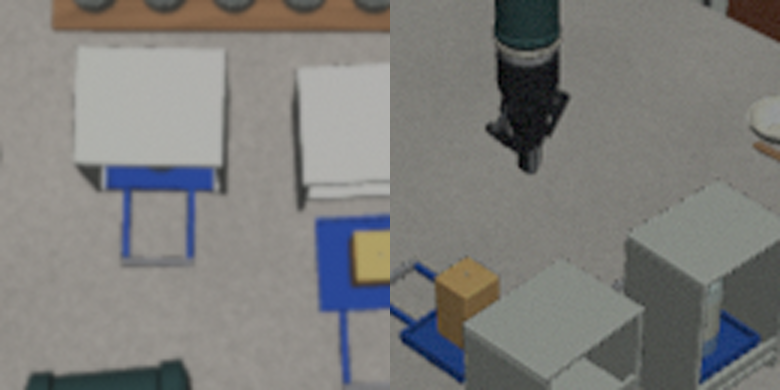

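The tall tray is home: its bar is at about (157,262) in the top panel, and the jar stands inside at (712,315). Next is the low tray.

```bash
echo '[{"pos": [2,-30,0]},{"pos": [3,-40,0]},{"pos": [3,-40,0]},{"pos": [3,-40,0]},{"pos": [3,-40,0]},{"pos": [3,-40,0]},{"pos": [0,-16,10]},{"pos": [0,0,18]},{}]' | python3 nudge.py
python3 -c "
from h import *
print('tall pull',at('top',230+157/3-.33,110+262/3-.33,43))
go(421,-139,102,np.pi+.05)"
```

```text
time_s: 30.15
position: [402.8, -138.1, 100.4]
orientation: [3.139, -0.003, -3.094]
wrist_force: [-0.2, 0.9, -0.6]
opening: -0.1
gripper_force: 0.0
tall pull [572.9875602  104.64529891  43.        ]
t 30.15 pos [ 402.835 -138.093  100.394] shift(now axes) [-18.096  -1.761  -1.672] (after turn) [-18.097  -1.814  -1.606] rot [ 0.002 -0.003 -0.003] F [-0.236  0.923 -0.607] open -0.08258100336689984 0.0
```

```bash
echo '[{"pos": [-5,0,0]},{"pos": [-4,0,0]},{"pos": [-4,0,0]},{"pos": [-4,0,0]},{"pos": [-4,0,0]},{"pos": [-5,0,0]},{"pos": [-6,0,0]},{"pos": [-7,0,0]}]' | python3 nudge.py
echo '[{"pos": [-8,0,0]},{"pos": [-8,0,0]},{"pos": [-8,0,0]},{"pos": [-8,0,0]},{"pos": [-8,0,0]},{"pos": [-8,0,0]},{"pos": [-8,0,0]},{"pos": [-7,0,0]},{"pos": [-5,0,0]},{"pos": [-4,0,0]},{"pos": [-4,0,0]}]' | python3 nudge.py
```

```text
time_s: 31.15
position: [443.3, -136.9, 101.8]
orientation: [3.141, -0.001, -3.094]
wrist_force: [-1.2, 1.1, 1.2]
opening: 0.2
gripper_force: 1.1
time_s: 32.52
position: [519.2, -133.6, 101.9]
orientation: [-3.141, -0.0, -3.093]
wrist_force: [-1.2, 0.7, -0.2]
opening: 0.2
gripper_force: 1.1
```

```bash
echo '[{"pos": [-4,0,0]},{"pos": [-4,0,0]},{"pos": [-4,0,0]},{"pos": [-3,0,0]},{"pos": [-2,0,0]},{"pos": [-2,0,0]}]' | python3 nudge.py| grep -E 'pos|wr'
echo '[{"pos": [-1.5,0,0]},{"pos": [-1.5,0,0]},{"pos": [-1.5,0,0]}]' | python3 nudge.py | grep -E 'pos|wr'
echo '[{"pos": [-1.5,0,0]},{"pos": [-1.5,0,0]}]' | python3 nudge.py | grep -E 'pos|wr'
```

```text
position: [538.1, -132.6, 101.9]
wrist_force: [-1.9, 0.2, 0.8]
position: [542.6, -132.4, 101.9]
wrist_force: [-2.8, 1.3, 0.8]
position: [542.9, -132.3, 101.8]
wrist_force: [-11.1, -1.6, 8.1]
```

```bash
echo '[{"pos": [-1,0,0]},{}]' | python3 nudge.py | grep -E 'pos|wr'
echo '[{"pos": [3,0,0]},{"pos": [10,0,0]},{"pos": [25,0,-10]},{"pos": [35,0,-20]},{"pos": [35,0,-25]},{"pos": [30,0,-25]},{"pos": [0,0,-20]},{},{}]' | python3 nudge.py
python3 -c "
from h import *
import cv2
L=[]
for n,(r0,c0) in(('top',(110,245)),('side',(140,280))):
    f=optics.capture(n)['frame'][:,:,::-1]; L.append(cv2.resize(f[r0:r0+150,c0:c0+150],None,fx=2.6,fy=2.6,interpolation=cv2.INTER_CUBIC))
cv2.imwrite('pics/c8.png',cv2.hconcat(L))"
```

```text
position: [542.9, -132.2, 101.7]
wrist_force: [-12.1, -1.2, 8.7]
time_s: 35.28
position: [409.0, -138.9, 201.5]
orientation: [-3.141, 0.001, -3.093]
wrist_force: [0.0, 0.5, -0.2]
opening: -0.2
gripper_force: 0.0
```

View pics/c8.png

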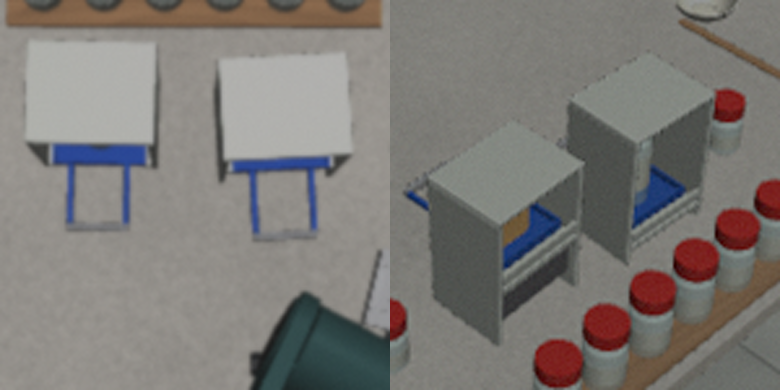

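Both trays are home (bars at (98,227) and (285,237) in the top panel) and both loads stand inside. The bystanders in view look undisturbed and the arm is clear, so I'm handing in.

```bash
python3 -c "
from bench import arm, optics
print(arm.hand_in())"
```

```text
the job is handed in; nothing more can be done
None
```

The candle stands on the low-headroom tray and the tall jar on the high-headroom tray; both trays were pushed home against their stops, and the job was handed in at about 35 s of the 72 s allowed, with no verdict returned.

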